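# Hold the check plate flush on the tilted stage, against its stop

### The arm

A 6-joint arm with a two-finger parallel gripper is mounted at the origin on the work surface. World frame = base frame: x ahead of the robot, y to its left, z up, the work surface at z = 0. Lengths are in m, angles in rad, forces in N, time in s.
With the tool pointing down it reaches from about 0.3 to 0.775 m from the base axis. Payload 14.6 kg.
Tool frame: the origin (TCP) lies at the very end of the fingers, on their centre line; the grasp point (between the pads) lies env.grip_depth behind it (env.grip_depth is the distance from the TCP to the grasp point, in m); x points along the fingers, y is the direction in which the jaws open and shut, and the axes are right-handed (so a half turn about x gives the same grasp; the last joint's range is limited). The gripper opens to 94 mm and grips with 3 to 60 N. Pads are 16 mm wide; open, the fingers measure 119 mm over their backs; the gripper's body (75 mm by 177 mm) begins 78 mm behind the grasp point.
Start: joints at [-1.189, 0.3, 1.521, -0, 1.321, -0.067], TCP at [0.239, -0.496, 0.205] pointing down, gripper open.
Joint ranges: [-3.03, 3.03], [-0.79, 2.21], [0.23, 2.52], [-1.04, 4.18], [0, 3.07], [-2.55, 2.55]. Speed limits (rad/s): [2.22, 2.22, 2.57, 3.14, 3.14, 3.14].

### API

Orientations are given as a rotation vector (axis times angle).
In Python, from cell import env gives the robot as it stands.
- The arm moves only by the tool send_rows, never from a script. Its arguments are lists of equal length, an entry for each row: "translation": the shift along the tool's x, y, z in mm, a list of three; "delta_rot": the turn, a rotation vector about the tool's x, y, z in rad, a list of three. In form: {"translation": [[x, y, z], ...], "delta_rot": [[wx, wy, wz], ...]}. A call has 1 to 12 rows; each row shifts and turns the commanded pose from where the row before left it, along the tool's axes as they then stand; what a row does not reach is not made up. A row lasts 1/10 s, in which the tool goes at most 50 mm and 8.59 degrees, less where a joint would pass 70% of its speed; a pose out of reach is approached as far as the arm can. A call is refused whole if a number of a shift passes 50 or a number of a turn 0.15, either way. A call with a gripper value outside its range is refused whole. "fingers" is the closure, from 0 (fully open) to 1 (shut), set as the call begins (left out, the last holds). The fingers move at their own pace and stop on an object; the grip force is fixed at half the most. Time passes only in rows, so rows that do not move let the fingers close. It gives the time, the measured TCP pose, the force and the opening at its end, in the units of the state.
- env.state(): the state, without advancing time (a new reading comes with each control period).
- env.snapshot(name): name is "scene" or "top" or "wrist"; returns a dict with "img" (480x640x3 uint8, blue, green, red), "z_map" (480x640 float32, m along the optical axis (not along the pixel's ray), 0 where there is no reading), "fx", "fy", "cx", "cy" (pixels), "cam_to_world" (4x4, takes a point from camera to world coordinates). Camera axes: x right, y down, z forward; pixel columns grow to the right and rows downward; lengths in m; the calibration is good to about 2 mm. The wrist camera is an equidistant fisheye: a pixel r from the principal point sees the ray r / f radians off the axis. A picture is of the moment at which its call begins.
- env.close_job(): hands the job in, once; it reports no verdict.
Trained networks look in the newest picture that a camera, given by its name, has taken for a name from the list of things; names that differ only in an ending like _2 or _b are one class to them, and where a whole thing is asked for, a point or a joint stands for the part that bears it (a point fixed in the world has none). Each returns a list of dicts, best first, with "p" (0 to 1); they miss things now and then, are a little off and sometimes report something else, mostly with a low value. They report only what shows in the picture. A call takes as long as a camera call. They do not tell look-alikes from the thing itself.
- env.spot_in(camera, thing): "bbox" ([left, top, width, height] as shares, 0 to 1, of the picture: columns of its width, rows of its height, round what is visible of it).
The state is a dict: "time": time; "q": joint angles; "qvel": joint speeds; "joint_efforts": joint torques, N m; "tcp_pos": TCP position; "eef_rot": TCP orientation; "ft_force": force on the tool from outside, world axes, zero at the start; "wrist_torque": the same for the moment, N m; "gripper_width": finger opening in m.
Only numpy, scipy, OpenCV 4.12 (cv2) and the standard library are available. Lean on these libraries where they do the work, as an engineer would, in place of code of your own. Each camera call takes 0.05 s, during which the arm holds its last target. There are 200 camera calls.

### The job

Seat the stop block fully home in the pocket at the foot of the tilted stage. Then take the check plate by its rib, tilt it to match the slope, lay it flush and centred on the stage with its lower edge up against the stop block, and finish still gripping it and pressing it onto the slope with a steady, moderate push of about 10 newtons. Do not let go, do not ram it or shift the stage's angle, and leave the box, the can and the wrench alone.

Things in the scene. Friction and masses are not known exactly. Their poses are not given: they have to be found in the camera images.
- fixture: Fixed aluminium base plate of a tilting check fixture, 220 (x) x 120 (y) x 30 mm high, on the bench. Origin at the centre of its underside, z up. The stage is hinged on it at x = -40 mm and rises towards +x. Two black knobs, 20 mm across, 46 mm high over the bench, stand at x = 98, y = +-46 mm; hinge lugs at x = -40, y = +-53 mm reach 42 mm over the bench.
- pocket (a point): Centre of the floor of the rectangular pocket in the base plate, open at the top: at x = -60, y = 0, z = 10 mm of the fixture, axes as the fixture's. The pocket is 32 mm (x) x 52 mm (y), 20 mm deep (its mouth is the base's top, 30 mm over the bench), with a 1.5 mm chamfered mouth.
- stage: Steel stage, 120 mm long (x, up the slope) x 90 mm wide (y) x 12 mm thick. Origin: middle of the lower edge of its flat sloped top face, on the hinge axis, 42 mm over the bench at the fixture's x = -40, y = 0; z is the face's normal, y runs along the hinge. The slope is set anew each time, 0.2 to 0.5 rad; a stiff friction hinge (8 N m) holds it against moderate pushes.
- stage_mid (a point): Middle of the stage's sloped top face, 60 mm up the slope from the stage's origin; axes as the stage's.
- stop_block: Loose dark block, 30 (x) x 50 (y) x 55 mm high, 0.45 kg, standing on the bench; origin at the centre of its underside, z up. It fits the pocket with 1 mm play on each side, long side along the fixture's y (either way round). Home, its underside is on the pocket floor, it stands 35 mm out of the base, and its stage-side face is 5 mm short of the hinge axis.
- check_plate: Loose steel plate, 90 (x) x 70 (y) x 8 mm, with an upright aluminium gripping rib along x on the middle of its top: 60 (x) x 16 (y) x 35 mm high (43 mm over the underside). 0.15 to 0.23 kg. Origin at the centre of the flat underside, z up through the rib. It goes on the stage with its x along the stage's x (either end down), centred across the stage to about 1 cm.
- plate_edge_a (a point): Middle of the top edge of the check plate's -x end (at -45, 0, 8 mm in the plate's frame). When this is the lower edge and rests on the stop block, the point lies at the fixture's x = -45 mm, give or take the block's play.
- plate_edge_b (a point): Middle of the top edge of the check plate's +x end (at 45, 0, 8 mm in the plate's frame). The same holds for it.
- parts_box: Bystander: closed aluminium box 79 x 114 x 61 mm with a small black knob (73 mm in all); origin at the centre of its underside.
- oil_can: Bystander: grey round can, 60 mm across, 65 mm high; origin at the centre of its underside.
- wrench: Bystander: steel wrench, 170 mm long, lying flat.
Mind the look-alikes: they are no part of the job. Leave any pink or red look-alike of the check_plate alone.

How it is judged:
On the way, in this order (a step that is already met when the one before it is completed fails the run):
1. the stop block is home in the pocket (z of stop_block in the frame of pocket below 0.0025 m and y of stop_block in the frame of pocket between -0.005 and 0.005 m and x of stop_block in the frame of pocket between -0.005 and 0.005 m and angle between stop_block's own z axis and vertical below 0.06 rad), for 0.3 s.
2. the check plate, gripped, lies flush on the stage against the stop, pressed on (angle between the z axis of check_plate and the z axis of stage, either way round below 0.045 rad and angle between the x axis of check_plate and the x axis of stage, either way round below 0.09 rad and z of check_plate in the frame of stage_mid between -0.0025 and 0.0025 m and y of check_plate in the frame of stage_mid between -0.012 and 0.012 m and x of any of plate_edge_a, plate_edge_b in the frame of fixture below -0.039 m and contact force between check_plate and stage between 3.5 and 30 N and contact force between the fingers and check_plate above 2 N), for 0.5 s.
At the end, for the whole second after the job is handed in: Through the last second: block home (3.5 mm, 0.12 rad); plate flush on the stage (0.045 rad, 2.5 mm), turned under 0.09 rad, within 12 mm of the middle line, lower edge within 6 mm of the stop, gripped, bearing on the stage with 3.5 to 30 N (more than its weight) (all of step 2 and z of stop_block in the frame of pocket below 0.0035 m and y of stop_block in the frame of pocket between -0.005 and 0.005 m and x of stop_block in the frame of pocket between -0.005 and 0.005 m and angle between stop_block's own z axis and vertical below 0.12 rad); the arm keeps its last pose, push and grip.
It fails at once if the stage's set angle was shifted (distance of stage_mid from where it was at the start of the episode above 0.005 m).
It fails at once if the plate was rammed onto the stage (over 60 N) (contact force between check_plate and stage above 60 N).
It fails at once if a bystander was disturbed (distance of any of parts_box, oil_can, wrench from where it was at the start of the episode above 0.02 m).
It also fails if it takes over 61 s, if anything falls off the work surface, if the arm or the gripper's body presses on something with over 40 N, if the wrist force passes 120 N, or if a joint passes its speed limit or range.

## Working session

There is one attempt and no reset: what is moved stays moved. The work goes in short steps, Python scripts to look and compute and a tool call to move; the robot and the scene stay as the last step left them, time stands still between calls to the robot, and variables do not carry over. Pictures are saved under pics/ and viewed, about 8 in all and at most 12, crops included, and the job is handed in when it is done.

Besides the shell and the picture viewer there is one more tool, called after ">>>" by a JSON object that holds its "api" and its "payload", one argument or row to a line. send_rows: Moves the arm, as the interface text tells. Its arguments: {"type":"object","properties":{"translation":{"type":"array"},"delta_rot":{"type":"array"},"fingers":{"type":"number"}},"required":["translation","delta_rot"]}

```bash
ls; mkdir -p pics; python3 - <<'E'
from cell import env
import cv2,numpy as np
s=env.state(); print(s, env.grip_depth)
for c in ["scene","top"]:
    d=env.snapshot(c); np.savez(f"{c}0.npz",**d); cv2.imwrite(f"pics/{c}0.png",d["img"])
    print(c,d["cam_to_world"].round(3).tolist(),d["fx"])
    for t in ["fixture","stage","stop_block","check_plate","parts_box","oil_can","wrench"]:
        print(t,[(round(r["p"],2),(np.array(r["bbox"])*[640,480,640,480]).round().tolist()) for r in env.spot_in(c,t)])
E
```

```text
pics
{'time': 0.0, 'q': array([-1.18863092e+00,  3.00473875e-01,  1.52157751e+00,  3.57400498e-06,
        1.32069219e+00, -6.66203847e-02]), 'qvel': array([-0.00143676,  0.00197428,  0.00148307,  0.00045616, -0.00052419,
        0.00104253]), 'joint_efforts': array([ 1.30960820e-03, -5.31807625e+01, -3.52742636e+01,  7.08904839e-02,
        2.43537506e-02, -1.24676853e-04]), 'tcp_pos': array([ 0.23852063, -0.49530039,  0.20488632]), 'eef_rot': array([ 1.97273737,  0.45144145, -1.97309639]), 'ft_force': array([ 0.96753936,  1.28764867, -0.37443477]), 'wrist_torque': array([ 0.02190862, -0.01452711, -0.0384793 ]), 'gripper_width': 0.09394971866458339} 0.0188
scene [[-0.128, 0.691, -0.711, 1.307], [0.992, 0.082, -0.099, 0.023], [-0.01, -0.718, -0.696, 0.777], [0.0, 0.0, 0.0, 1.0]] 455.6979708155587
fixture [(0.59, [313.0, 217.0, 106.0, 60.0])]
stage [(0.74, [347.0, 227.0, 60.0, 34.0])]
stop_block [(0.78, [482.0, 215.0, 31.0, 29.0])]
check_plate [(0.95, [228.0, 160.0, 22.0, 29.0]), (0.93, [210.0, 195.0, 36.0, 32.0]), (0.68, [162.0, 180.0, 41.0, 31.0]), (0.63, [261.0, 190.0, 37.0, 30.0]), (0.33, [316.0, 219.0, 102.0, 61.0])]
parts_box []
oil_can [(0.64, [367.0, 300.0, 31.0, 38.0])]
wrench []
top [[0.014, -0.991, 0.137, 0.346], [-1.0, -0.017, -0.016, -0.044], [0.018, -0.136, -0.991, 1.668], [0.0, 0.0, 0.0, 1.0]] 623.3567126445987
fixture [(0.93, [241.0, 212.0, 87.0, 55.0])]
stage [(0.65, [250.0, 219.0, 51.0, 44.0])]
stop_block [(0.61, [161.0, 265.0, 23.0, 14.0])]
check_plate [(0.95, [409.0, 263.0, 28.0, 41.0]), (0.91, [365.0, 226.0, 31.0, 33.0]), (0.64, [453.0, 278.0, 38.0, 42.0]), (0.57, [352.0, 274.0, 37.0, 41.0])]
parts_box [(0.78, [153.0, 173.0, 55.0, 46.0]), (0.61, [264.0, 149.0, 22.0, 30.0])]
oil_can [(0.81, [261.0, 150.0, 23.0, 30.0]), (0.35, [406.0, 172.0, 23.0, 57.0])]
wrench [(0.55, [407.0, 175.0, 24.0, 54.0])]
```

```bash
python3 - <<'E'
import cv2
a=cv2.imread("pics/top0.png")[140:340,130:530]
cv2.imwrite("pics/topc.png",cv2.resize(a,(800,400),interpolation=cv2.INTER_CUBIC))
a=cv2.imread("pics/scene0.png")[140:350,140:540]
cv2.imwrite("pics/scenec.png",cv2.resize(a,(800,420),interpolation=cv2.INTER_CUBIC))
E
```

```text
(no output)
```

View pics/topc.png

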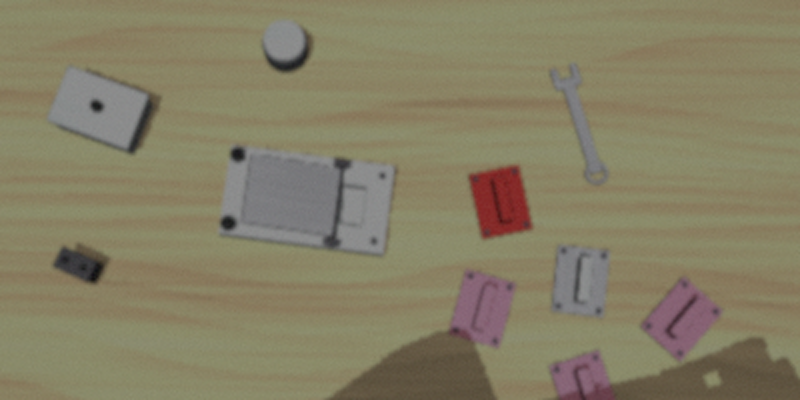

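View pics/scenec.png

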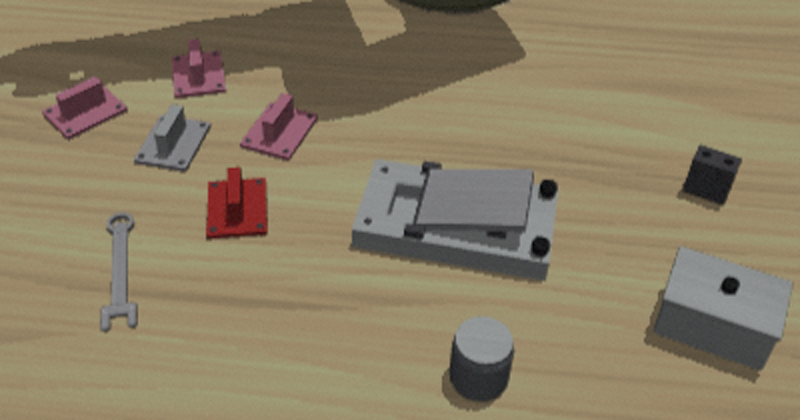

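Crops show the grey plate at full-top (420,280), the dark block at (170,271), and the fixture at about (284,240) with its pocket on the right (306,242). The pink and red plates are look-alikes. Next I'll measure from depth.

```bash
cat > h.py <<'E'
import numpy as np,cv2
from scipy.spatial.transform import Rotation as R
def cloud(d,fish=False):
    v,u=np.mgrid[0:480,0:640].astype(float); z=d["z_map"].astype(float)
    x=(u-d["cx"])/d["fx"]; y=(v-d["cy"])/d["fy"]
    if fish:
        r=np.hypot(x,y); s=np.where(r>1e-9,np.tan(np.minimum(r,1.5))/np.maximum(r,1e-9),1); x,y=x*s,y*s
    P=np.stack([x*z,y*z,z],-1)@d["cam_to_world"][:3,:3].T+d["cam_to_world"][:3,3]
    P[z<=0]=np.nan
    return P
def rect(P2):
    (c,wh,a)=cv2.minAreaRect((P2*1000).astype(np.float32)); return np.round(c,1),np.round(wh,1),round(a,1)
E
python3 - <<'E'
from h import *
for c in ["top","scene"]:
    d=dict(np.load(c+"0.npz")); P=cloud(d); g=d["img"].astype(int)
    print(c,"valid",np.isfinite(P[...,2]).mean())
    B={"block":[155,260,35,25],"plate":[405,258,36,48],"fix":[236,208,96,64]} if c=="top" else {"block":[478,210,40,38],"plate":[205,190,44,40],"fix":[310,212,112,70]}
    sat=g.max(-1)-g.min(-1)
    for n,(x,y,w,h) in B.items():
        Q=P[y:y+h,x:x+w].reshape(-1,3); S=sat[y:y+h,x:x+w].reshape(-1); ok=np.isfinite(Q[:,2]);Q=Q[ok]
        print(n,"z pct",np.percentile(Q[:,2],[2,20,50,80,98]).round(4))
        for lo,hi in {"block":[(.045,.065)],"plate":[(.004,.014),(.03,.05)],"fix":[(.02,.2)]}[n]:
            M=Q[(Q[:,2]>lo)&(Q[:,2]<hi)]
            if len(M)>4: print(lo,len(M),rect(M[:,:2]),M.mean(0).round(4))
    # table
E
```

```text
top valid 0.9960514322916667
block z pct [-0.0089 -0.0037  0.0006  0.051   0.0587]
0.045 229 (array([473.3, 332.8]), array([52. , 29.8]), 67.4) [0.4729 0.3321 0.0537]
plate z pct [-0.0086 -0.0025  0.003   0.0096  0.0447]
0.004 569 (array([ 463. , -337.3]), array([125.7,  93.2]), 1.1) [ 0.4635 -0.3312  0.0079]
0.03 156 (array([ 465.3, -331. ]), array([17.6, 60.4]), 84.5) [ 0.4646 -0.3304  0.041 ]
fix z pct [-0.0076 -0.0012  0.0259  0.0465  0.0648]
0.02 3485 (array([565.9,  36.3]), array([220.4, 121.4]), 83.6) [0.5641 0.0393 0.0405]
scene valid 0.9961946614583334
block z pct [-0.0032 -0.0013  0.0006  0.0383  0.0559]
0.045 252 (array([476.8, 334. ]), array([49.9, 34.8]), 67.8) [0.4793 0.3329 0.0531]
plate z pct [-0.0034 -0.0013  0.0009  0.0084  0.0429]
0.004 465 (array([ 467. , -343.5]), array([102.7,  95.9]), 87.4) [ 0.4771 -0.3251  0.0073]
0.03 158 (array([ 467.6, -329.4]), array([18.2, 64.2]), 84.4) [ 0.4716 -0.3277  0.0397]
fix z pct [-0.0032 -0.0007  0.0205  0.0436  0.0641]
0.02 3920 (array([569.2,  37.4]), array([219.9, 125.4]), 83.5) [0.5819 0.0436 0.0401]
```

```bash
cat >> h.py <<'E'
def down(yaw,tilt=0,tax=None):
    "tool x down, tool y (jaws) at yaw in world"
    y=np.array([np.cos(yaw),np.sin(yaw),0]); x=np.array([0,0,-1.]); M=np.stack([x,y,np.cross(x,y)],1)
    return R.from_rotvec(np.array(tax)*tilt).as_matrix()@M if tax is not None else M
def plan(s,pos,Rt):
    R0=R.from_rotvec(s["eef_rot"]).as_matrix()
    best=None
    for f in (np.eye(3),np.diag([1,-1,-1.])):
        w=R.from_matrix(R0.T@Rt@f).as_rotvec()
        n=np.linalg.norm(w)
        print("shift mm (first, tool axes)",(1000*R0.T@(np.array(pos)-s["tcp_pos"])).round(2),"then rot",w.round(4),"world d",(1000*(np.array(pos)-s["tcp_pos"])).round(1))
E
python3 - <<'E'
from h import *
from cell import env
s=env.state(); print(R.from_rotvec(s["eef_rot"]).as_matrix().round(3))
plan(s,[0.50,0.0,0.25],down(np.radians(-6.4)))
d=env.snapshot("wrist"); print(d["cam_to_world"].round(3),d["fx"],d["cx"],d["cy"])
for c in ["top"]:
    d=dict(np.load(c+"0.npz")); P=cloud(d)
    yaw=np.radians(83.6); C=np.array([.566,.0363]); ex=np.array([np.cos(yaw),np.sin(yaw)]); ey=np.array([-ex[1],ex[0]])
    Q=P.reshape(-1,3); Q=Q[np.isfinite(Q[:,2])]; fx=(Q[:,:2]-C)@ex; fy=(Q[:,:2]-C)@ey
    m=(fx>-.03)&(fx<.065)&(abs(fy)<.038); A=np.c_[fx[m],fy[m],np.ones(m.sum())]
    k=np.linalg.lstsq(A,Q[m,2],rcond=None)[0]; print("plane",k,"z at hinge",k@[-.04,0,1], "ang",np.arctan(k[0]))
E
```

```text
[[-0.     0.434 -0.901]
 [ 0.    -0.901 -0.434]
 [-1.    -0.     0.   ]]
shift mm (first, tool axes) [ -44.57 -333.08 -450.48] then rot [-1.0103  0.      0.    ] world d [261.4 495.5  44.6]
shift mm (first, tool axes) [ -44.57 -333.08 -450.48] then rot [ 2.1313  0.     -0.    ] world d [261.4 495.5  44.6]
[[ 0.433 -0.876 -0.212  0.3  ]
 [-0.901 -0.421 -0.103 -0.467]
 [ 0.     0.236 -0.972  0.385]
 [ 0.     0.     0.     1.   ]] 371.64829954431775 316.0289099314078 231.8825987967091
plane [ 0.2206131  -0.0031079   0.04900941] z at hinge 0.04018488988629354 ang 0.21713502962334716
```

>>> {"api": "send_rows", "payload": {
  "translation": [
    [3,-24,-41.3],
    [3,-24,-41.3],
    [3,-24,-41.3],
    [3,-24,-41.3],
    [3,-24,-41.3],
    [3,-24,-41.3],
    [3,-24,-41.3],
    [3,-24,-41.3],
    [3,-24,-41.3],
    [3,-24,-41.3],
    [3,-24,-41.3],
    [2,-24,-41.3]
  ],
  "delta_rot": [
    [0,0,0],
    [0,0,0],
    [0,0,0],
    [0,0,0],
    [0,0,0],
    [0,0,0],
    [0,0,0],
    [0,0,0],
    [0,0,0],
    [0,0,0],
    [0,0,0],
    [0,0,0]
  ]
}}

```text
time: 2.05
tcp_pos: [0.561, -0.0191, 0.1704]
eef_rot: [1.972, 0.45, -1.972]
ft_force: [0.6, -0.9, 0.4]
gripper_width: 0.0939
```

>>> {"api": "send_rows", "payload": {
  "translation": [
    [0,0,0],
    [0,0,0],
    [0,0,0],
    [0,0,0],
    [0,0,0],
    [0,0,0],
    [0,0,0],
    [0,0,0],
    [0,0,0]
  ],
  "delta_rot": [
    [-0.145,0,0],
    [-0.145,0,0],
    [-0.145,0,0],
    [-0.145,0,0],
    [-0.145,0,0],
    [-0.145,0,0],
    [-0.14,0,0],
    [0,0,0],
    [0,0,0]
  ]
}}

```text
time: 2.95
tcp_pos: [0.5602, -0.021, 0.1705]
eef_rot: [1.294, 1.152, -1.294]
ft_force: [0.8, 0.5, 0.2]
gripper_width: 0.0942
```

```bash
python3 - <<'E'
from h import *
from cell import env
s=env.state(); print({k:s[k].round(4) for k in ("tcp_pos","q","ft_force")}, s["time"]); print(R.from_rotvec(s["eef_rot"]).as_matrix().round(3))
d=env.snapshot("wrist"); np.savez("w1.npz",**d); cv2.imwrite("pics/w1.png",d["img"])
E
```

```text
{'tcp_pos': array([ 0.5602, -0.021 ,  0.1705]), 'q': array([-0.1028,  0.3534,  1.5337,  0.    ,  1.2544,  0.0135]), 'ft_force': array([0.7583, 0.5074, 0.2271])} 2.95
[[ 0.     0.993 -0.116]
 [ 0.    -0.116 -0.993]
 [-1.     0.    -0.   ]]
```

View pics/w1.png

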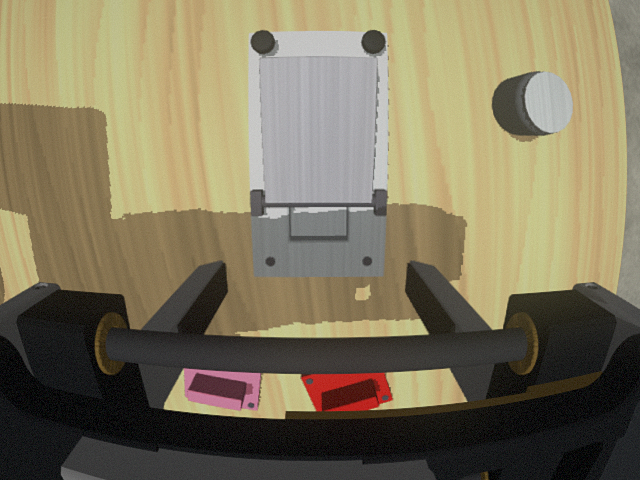

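Wrist view: the pocket is at about (290–348, 206–238), the lugs at (257,202) and (380,202), and the knobs at (262,41) and (373,41). I'll orthorectify onto the base-top plane and combine that with depth for a precise pose.

```bash
cat >> h.py <<'E'
def ortho(d,zp,x0,x1,y0,y1,res=0.0005):
    "fisheye image resampled on plane z=zp; column=+y'..; returns img with rows x desc, cols y desc"
    xs=np.arange(x1,x0,-res); ys=np.arange(y1,y0,-res); X,Y=np.meshgrid(xs,ys,indexing="ij")
    W=np.stack([X,Y,np.full_like(X,zp)],-1)-d["cam_to_world"][:3,3]; C=W@d["cam_to_world"][:3,:3]
    rho=np.hypot(C[...,0],C[...,1]); th=np.arctan2(rho,C[...,2]); k=th/np.maximum(rho,1e-9)
    return cv2.remap(d["img"],(d["fx"]*k*C[...,0]+d["cx"]).astype(np.float32),(d["fy"]*k*C[...,1]+d["cy"]).astype(np.float32),cv2.INTER_LINEAR)
E
python3 - <<'E'
from h import *
d=dict(np.load("w1.npz")); P=cloud(d,True); Q=P[20:290,235:400].reshape(-1,3); Q=Q[np.isfinite(Q[:,2])]
print(np.percentile(Q[:,2],[2,20,50,80,98]).round(4))
M=Q[(Q[:,2]>.02)&(Q[:,2]<.2)]; print("outline",rect(M[:,:2]))
yaw=np.radians(83.5)
C=np.array(rect(M[:,:2])[0])/1e3
ex=np.array([np.cos(yaw),np.sin(yaw)]); ey=np.array([-ex[1],ex[0]])
f=lambda q:np.stack([(q[:,:2]-C)@ex,(q[:,:2]-C)@ey],1)
F=f(Q)
m=(abs(F[:,0]+.06)<.013)&(abs(F[:,1])<.02); print("pocket floor z",np.median(Q[m,2]),m.sum())
m=(abs(F[:,0]+.09)<.012)&(abs(F[:,1])<.04); print("base z",np.median(Q[m,2]),m.sum())
m=(abs(F[:,0]+.06)<.025)&(abs(F[:,1])<.035)&(Q[:,2]<.02); print("pocket rect",rect(Q[m,:2]),m.sum())
m=(F[:,0]>-.03)&(F[:,0]<.065)&(abs(F[:,1])<.038); k=np.linalg.lstsq(np.c_[F[m],np.ones(m.sum())],Q[m,2],rcond=None)[0]
print("plane",k,"hinge z",k@[-.04,0,1],"ang",np.arctan(k[0]),"resid",np.std(Q[m,2]-np.c_[F[m],np.ones(m.sum())]@k))
o=ortho(d,.03,.48,.64,-.10,.03,.0002)
cv2.imwrite("pics/o1.png",cv2.resize(o,(650,800)) if 0 else cv2.resize(o,(488,600)))
E
```

```text
[-0.0007  0.0011  0.0308  0.0548  0.0663]
outline (array([569. ,  35.8]), array([220.9, 121. ]), 83.6)
pocket floor z 0.010410603356042936 1095
base z 0.030425168842911438 2258
pocket rect (array([561.5, -26.3]), array([28.1, 52.1]), 83.5) 1766
plane [0.21487046 0.00054808 0.05096227] hinge z 0.042367448383442315 ang 0.2116523367833015 resid 0.0007362669031759233
```

View pics/o1.png

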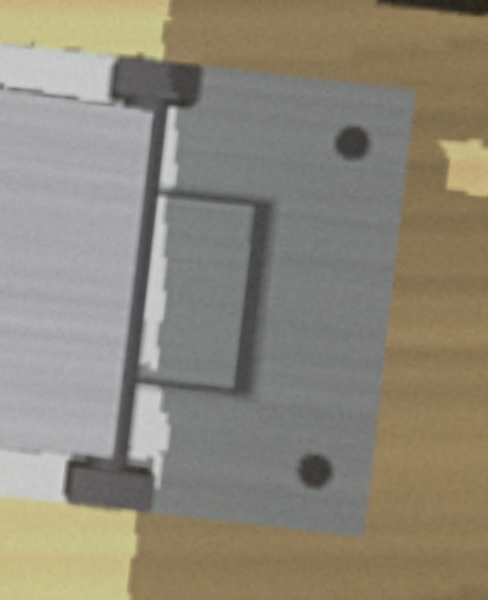

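Ortho shows base corners (413,90) and (365,535). Back-projected, they match the depth pose (fixture centre 569.0, 35.8 mm, yaw 83.6°) to within 0.5 mm, and the slope is about 0.212. Next is over the block.

>>> {"api": "send_rows", "payload": {
  "translation": [
    [0,-15.7,-42.7],
    [0,-15.7,-42.7],
    [0,-15.7,-42.7],
    [0,-15.7,-42.7],
    [0,-15.7,-42.7],
    [0,-15.7,-42.7],
    [0,-15.7,-42.7],
    [0,-15.7,-42.7]
  ],
  "delta_rot": [
    [0,0,0],
    [0,0,0],
    [0,0,0],
    [0,0,0],
    [0,0,0],
    [0,0,0],
    [0,0,0],
    [0,0,0]
  ]
}}

```text
time: 3.8
tcp_pos: [0.4728, 0.3343, 0.1706]
eef_rot: [1.294, 1.152, -1.293]
ft_force: [0.1, -0.1, 0.4]
gripper_width: 0.0941
```

>>> {"api": "send_rows", "payload": {
  "translation": [
    [0,0,0],
    [0,0,0],
    [0,0,0],
    [0,0,0],
    [0,0,0],
    [0,0,0],
    [0,0,0],
    [0,0,0],
    [0,0,0],
    [0,0,0],
    [0,0,0]
  ],
  "delta_rot": [
    [-0.1436,0,0],
    [-0.1436,0,0],
    [-0.1436,0,0],
    [-0.1436,0,0],
    [-0.1436,0,0],
    [-0.1436,0,0],
    [-0.1436,0,0],
    [-0.1436,0,0],
    [-0.1436,0,0],
    [0,0,0],
    [0,0,0]
  ]
}}

```text
time: 4.9
tcp_pos: [0.4736, 0.3325, 0.1704]
eef_rot: [0.311, 1.548, -0.311]
ft_force: [0.3, -0.3, -0.5]
gripper_width: 0.0944
```

```bash
python3 - <<'E'
from h import *
from cell import env
s=env.state(); print(s["tcp_pos"].round(4),s["q"].round(3),s["time"]); print(R.from_rotvec(s["eef_rot"]).as_matrix().round(3))
d=env.snapshot("wrist"); np.savez("w2.npz",**d); cv2.imwrite("pics/w2.png",d["img"])
P=cloud(d,True); Q=P.reshape(-1,3); Q=Q[np.isfinite(Q[:,2])]
m=(abs(Q[:,0]-.475)<.06)&(abs(Q[:,1]-.333)<.06)
B=Q[m]; T=B[(B[:,2]>.045)&(B[:,2]<.065)]; print("z table",np.median(B[B[:,2]<.01,2]),"top",np.median(T[:,2]),rect(T[:,:2]),len(T))
T=T[T[:,2]>.05]; print(rect(T[:,:2]),T.mean(0))
print(env.spot_in("wrist","stop_block")[:2])
o=ortho(d,.055,.425,.525,.28,.38,.0002); g=o.max(-1); cv2.imwrite("pics/o2.png",o)
E
```

```text
[0.4736 0.3325 0.1704] [ 0.549  0.393  1.48  -0.     1.269 -0.626] 4.9
[[-0.     0.386  0.922]
 [-0.     0.922 -0.386]
 [-1.    -0.     0.   ]]
z table 0.00035476406522758075 top 0.05528761887777561 (array([475.6, 333.3]), array([49.8, 29.8]), 67.5) 2237
(array([475.9, 333.2]), array([49.8, 29.1]), 67.3) [0.47537432 0.33337136 0.05524284]
[{'bbox': [0.4494, 0.4262, 0.0989, 0.0856], 'p': 0.78}, {'bbox': [0.2556, 0.7617, 0.0966, 0.1048], 'p': 0.45}]
```

View pics/o2.png

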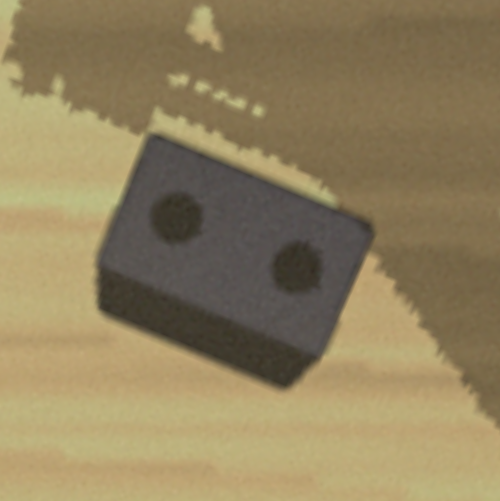

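>>> {"api": "send_rows", "payload": {
  "translation": [
    [38,0.8,0.8],
    [38,0.8,0.8],
    [38,0,0],
    [20,0,0],
    [10,0,0],
    [0,0,0],
    [0,0,0]
  ],
  "delta_rot": [
    [0,0,0],
    [0,0,0],
    [0,0,0],
    [0,0,0],
    [0,0,0],
    [0,0,0],
    [0,0,0]
  ]
}}

```text
time: 5.7
tcp_pos: [0.4762, 0.3337, 0.0276]
eef_rot: [0.308, 1.548, -0.306]
ft_force: [0.0, 0.1, 0.6]
gripper_width: 0.0938
```

>>> {"api": "send_rows", "payload": {
  "translation": [
    [0,0,0],
    [0,0,0],
    [0,0,0],
    [0,0,0],
    [0,0,0],
    [0,0,0]
  ],
  "delta_rot": [
    [0,0,0],
    [0,0,0],
    [0,0,0],
    [0,0,0],
    [0,0,0],
    [0,0,0]
  ],
  "fingers": 1
}}

```text
time: 6.3
tcp_pos: [0.4757, 0.3334, 0.0265]
eef_rot: [0.306, 1.549, -0.306]
ft_force: [0.2, 0.4, -0.3]
gripper_width: 0.0497
```

>>> {"api": "send_rows", "payload": {
  "translation": [
    [-35,0,0],
    [-35,0,0],
    [-25,0,0],
    [0,-32.9,24.2],
    [0,-32.9,24.2],
    [0,-32.9,24.2],
    [0,-32.9,24.2],
    [0,-32.9,24.2],
    [0,-32.9,24.2],
    [0,-32.9,24.2],
    [0,-32.9,24.2],
    [0,-32.9,24.2]
  ],
  "delta_rot": [
    [0,0,0],
    [0,0,0],
    [0,0,0],
    [0,0,0],
    [0,0,0],
    [0,0,0],
    [0,0,0],
    [0,0,0],
    [0,0,0],
    [0,0,0],
    [0,0,0],
    [0,0,0]
  ]
}}

```text
time: 7.5
tcp_pos: [0.5642, -0.025, 0.1209]
eef_rot: [0.306, 1.55, -0.306]
ft_force: [0.3, -0.5, -4.7]
gripper_width: 0.0498
```

>>> {"api": "send_rows", "payload": {
  "translation": [
    [0,0,0],
    [0,0,0],
    [0,0,0],
    [0,0,0],
    [0,0,0],
    [0,0,0],
    [0,0,0],
    [0,0,0],
    [0,0,0],
    [0,0,0],
    [0,0,0]
  ],
  "delta_rot": [
    [0.143,0,0],
    [0.143,0,0],
    [0.143,0,0],
    [0.143,0,0],
    [0.143,0,0],
    [0.143,0,0],
    [0.143,0,0],
    [0.143,0,0],
    [0.143,0,0],
    [0,0,0],
    [0,0,0]
  ]
}}

```text
time: 8.6
tcp_pos: [0.5641, -0.0233, 0.121]
eef_rot: [1.284, 1.16, -1.285]
ft_force: [0.6, -0.2, -3.2]
gripper_width: 0.0498
```

```bash
python3 - <<'E'
from h import *
from cell import env
s=env.state(); print(s["tcp_pos"].round(4),s["time"],s["ft_force"]); M=R.from_rotvec(s["eef_rot"]).as_matrix(); print(M.round(3), np.degrees(np.arctan2(M[1,1],M[0,1])))
d=env.snapshot("wrist"); np.savez("w3.npz",**d); cv2.imwrite("pics/w3.png",d["img"])
P=cloud(d,True); Q=P.reshape(-1,3); Q=Q[np.isfinite(Q[:,2])]
t=s["tcp_pos"]; L=(Q-t)@M
m=(abs(L[:,1])<.024)&(abs(L[:,2])<.03)&(L[:,0]<-.022)&(L[:,0]>-.04); T=Q[m]; print("block top z",np.median(T[:,2]),rect(L[m][:,1:]),rect(T[:,:2]),len(T))
plan(s,[.5623,-.0238,.1217],down(np.radians(-6.4)))
E
```

```text
[ 0.5641 -0.0233  0.121 ] 8.6 [ 0.62000657 -0.18545368 -3.23025872]
[[-0.001  0.995 -0.102]
 [ 0.    -0.102 -0.995]
 [-1.    -0.001 -0.   ]] -5.861369847844404
block top z 0.14986415897798544 (array([-0. ,  0.8]), array([48. , 30.6]), 0.2) (array([564. , -24.2]), array([30.6, 48. ]), 84.0) 6970
shift mm (first, tool axes) [-0.65 -1.76  0.65] then rot [ 0.0094 -0.      0.0009] world d [-1.8 -0.5  0.7]
shift mm (first, tool axes) [-0.65 -1.76  0.65] then rot [-3.1322e+00 -1.4000e-03 -0.0000e+00] world d [-1.8 -0.5  0.7]
```

View pics/w3.png

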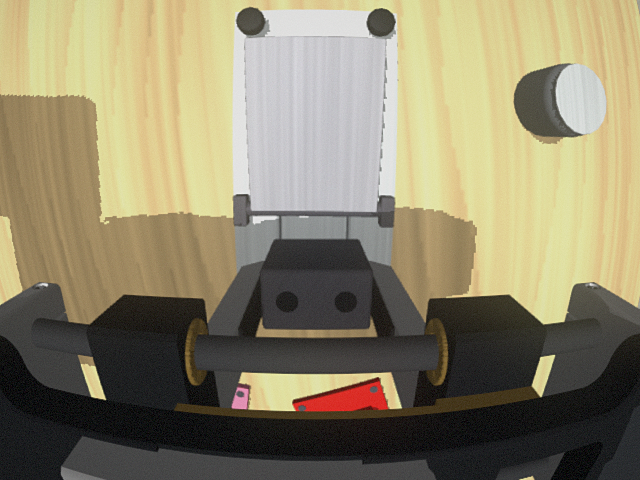

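```bash
python3 - <<'E'
from h import *
from cell import env
s=env.state(); M=R.from_rotvec(s["eef_rot"]).as_matrix()
d=dict(np.load("w3.npz")); P=cloud(d,True); Q=P.reshape(-1,3); Q=Q[np.isfinite(Q[:,2])]
L=(Q-s["tcp_pos"])@M
m=(abs(L[:,1])<.032)&(abs(L[:,2])<.014)&(abs(L[:,0]+.029)<.002)
y=np.sort(L[m,1]); print("y ext",np.percentile(y,[0.5,99.5]),len(y), np.histogram(y,np.arange(-.032,.033,.002))[0])
m=(abs(L[:,1])<.02)&(abs(L[:,2])<.03)&(abs(L[:,0]+.029)<.002); print("z ext",np.percentile(L[m,2],[.5,99.5]))
Q=P[5:260,225:405].reshape(-1,3); Q=Q[np.isfinite(Q[:,2])]; 
# fixture side edges: fy extents of base/knob in depth, at base-top height 
yaw=np.radians(83.6); C=np.array([.569,.0358]); ex=np.array([np.cos(yaw),np.sin(yaw)]); ey=np.array([-ex[1],ex[0]])
fx=(Q[:,:2]-C)@ex; fy=(Q[:,:2]-C)@ey
b=(abs(Q[:,2]-.03)<.003)
for a in np.arange(-.07,.1,.02):
    k=b&(abs(fx-a)<.01); print(round(a,2),k.sum(),np.percentile(fy[k],[.5,99.5]).round(4) if k.sum()>20 else "")
k=b&(abs(fy)<.05); print("fx max",np.percentile(fx[k],99.5))
k=(fx>-.03)&(fx<.065)&(abs(fy)<.038)&(Q[:,2]<.08); c=np.linalg.lstsq(np.c_[fx[k],fy[k],np.ones(k.sum())],Q[k,2],rcond=None)[0]; print("plane",c,c@[-.04,0,1],np.arctan(c[0]))
E
```

```text
y ext [-0.02656877  0.02673075] 6540 [ 11  12  18 114 241 255 258 258 255 268 250 271 256 256 284 236 287 234
 273 264 260 272 248 266 256 255 259 240 139  22  11  11]
z ext [-0.01387818  0.01568432]
-0.07 1630 [-0.0591  0.0602]
-0.05 1402 [-0.0585  0.0595]
-0.03 431 [-0.0594  0.0604]
-0.01 833 [-0.0597  0.0599]
0.01 802 [-0.0599  0.0603]
0.03 739 [-0.06    0.0603]
0.05 672 [-0.0599  0.0601]
0.07 602 [-0.0599  0.0602]
0.09 2048 [-0.0595  0.0597]
fx max 0.10991021032667245
plane [ 0.2143008  -0.00022697  0.05095384] 0.042381808656669726 0.2111077573046994
```

>>> {"api": "send_rows", "payload": {
  "translation": [
    [0,-1.8,-0.2],
    [20,0,0],
    [25,0,0],
    [14,0,0],
    [0,0,0],
    [0,0,0]
  ],
  "delta_rot": [
    [0.009,0,0],
    [0,0,0],
    [0,0,0],
    [0,0,0],
    [0,0,0],
    [0,0,0]
  ]
}}

```text
time: 9.25
tcp_pos: [0.5629, -0.023, 0.0631]
eef_rot: [1.294, 1.152, -1.293]
ft_force: [0.4, 0.4, -4.0]
gripper_width: 0.0501
```

>>> {"api": "send_rows", "payload": {
  "translation": [
    [2,0,0],
    [2,0,0],
    [2,0,0],
    [2,0,0],
    [0,0,0]
  ],
  "delta_rot": [
    [0,0,0],
    [0,0,0],
    [0,0,0],
    [0,0,0],
    [0,0,0]
  ]
}}

```text
time: 9.75
tcp_pos: [0.5625, -0.0229, 0.0542]
eef_rot: [1.294, 1.153, -1.294]
ft_force: [-0.4, 0.7, -4.9]
gripper_width: 0.0502
```

>>> {"api": "send_rows", "payload": {
  "translation": [
    [3,0,0],
    [3,0,0],
    [3,0,0],
    [3,0,0],
    [2,0,0],
    [2,0,0],
    [0,0,0]
  ],
  "delta_rot": [
    [0,0,0],
    [0,0,0],
    [0,0,0],
    [0,0,0],
    [0,0,0],
    [0,0,0],
    [0,0,0]
  ]
}}

```text
time: 10.45
tcp_pos: [0.5625, -0.023, 0.0382]
eef_rot: [1.294, 1.153, -1.294]
ft_force: [0.3, 0.1, -5.0]
gripper_width: 0.0499
```

>>> {"api": "send_rows", "payload": {
  "translation": [
    [1,0,0],
    [1,0,0],
    [0.5,0,0],
    [0,0,0]
  ],
  "delta_rot": [
    [0,0,0],
    [0,0,0],
    [0,0,0],
    [0,0,0]
  ]
}}

```text
time: 10.85
tcp_pos: [0.5627, -0.023, 0.0365]
eef_rot: [1.294, 1.152, -1.294]
ft_force: [-3.7, 0.2, 5.3]
gripper_width: 0.0498
```

>>> {"api": "send_rows", "payload": {
  "translation": [
    [0,0,0],
    [0,0,0],
    [0,0,0],
    [0,0,0]
  ],
  "delta_rot": [
    [0,0,0],
    [0,0,0],
    [0,0,0],
    [0,0,0]
  ],
  "fingers": 0.34
}}

```text
time: 11.25
tcp_pos: [0.5627, -0.023, 0.036]
eef_rot: [1.294, 1.152, -1.294]
ft_force: [-0.2, -0.3, -0.7]
gripper_width: 0.0621
```

>>> {"api": "send_rows", "payload": {
  "translation": [
    [-15,0,0],
    [-25,0,0],
    [-40,0,0],
    [-50,0,0],
    [0,0,0],
    [0,0,0]
  ],
  "delta_rot": [
    [0,0,0],
    [0,0,0],
    [0,0,0],
    [0,0,0],
    [0,0,0],
    [0,0,0]
  ]
}}

```text
time: 11.85
tcp_pos: [0.563, -0.023, 0.1677]
eef_rot: [1.295, 1.15, -1.292]
ft_force: [-0.3, -0.2, -0.5]
gripper_width: 0.0624
```

```bash
python3 - <<'E'
from h import *
from cell import env
s=env.state(); print(s["tcp_pos"].round(4),s["time"],s["ft_force"])
d=env.snapshot("wrist"); np.savez("w4.npz",**d); cv2.imwrite("pics/w4.png",d["img"][0:300,160:480])
P=cloud(d,True); Q=P.reshape(-1,3); Q=Q[np.isfinite(Q[:,2])]
yaw=np.radians(83.6); C=np.array([.569,.0358]); ex=np.array([np.cos(yaw),np.sin(yaw)]); ey=np.array([-ex[1],ex[0]])
fx=(Q[:,:2]-C)@ex; fy=(Q[:,:2]-C)@ey
k=(abs(fx+.06)<.012)&(abs(fy)<.02)&(Q[:,2]<.08); c=np.linalg.lstsq(np.c_[fx[k]+.06,fy[k],np.ones(k.sum())],Q[k,2],rcond=None)[0]; print("block top",c)
k=(abs(fx+.06)<.02)&(abs(fy)<.032)&(abs(Q[:,2]-.065)<.003); print(rect(np.c_[fx[k],fy[k]]))
E
```

```text
[ 0.563  -0.023   0.1677] 11.85 [-0.31385154 -0.1835171  -0.4888414 ]
block top [-3.01072326e-05  1.56913436e-03  6.54618036e-02]
(array([-60.,  -0.]), array([50.1, 29.5]), 89.5)
```

>>> {"api": "send_rows", "payload": {
  "translation": [
    [0,-8.63,45.25],
    [0,-8.63,45.25],
    [0,-8.63,45.25],
    [0,-8.63,45.25],
    [0,-8.63,45.25],
    [0,-8.63,45.25],
    [0,-8.63,45.25]
  ],
  "delta_rot": [
    [0,0,0],
    [0,0,0],
    [0,0,0],
    [0,0,0],
    [0,0,0],
    [0,0,0],
    [0,0,0]
  ]
}}

```text
time: 12.6
tcp_pos: [0.4647, -0.332, 0.1647]
eef_rot: [1.294, 1.155, -1.295]
ft_force: [0.6, 0.3, 0.6]
gripper_width: 0.0619
```

>>> {"api": "send_rows", "payload": {
  "translation": [
    [0,0,0],
    [0,0,0],
    [0,0,0],
    [0,0,0],
    [0,0,0],
    [0,0,0],
    [0,0,0],
    [0,0,0],
    [0,0,0],
    [0,0,0],
    [0,0,0],
    [0,0,0]
  ],
  "delta_rot": [
    [0.1414,0,0],
    [0.1414,0,0],
    [0.1414,0,0],
    [0.1414,0,0],
    [0.1414,0,0],
    [0.1414,0,0],
    [0.1414,0,0],
    [0.1414,0,0],
    [0.1414,0,0],
    [0.1414,0,0],
    [0.1414,0,0],
    [0,0,0]
  ]
}}

```text
time: 13.8
tcp_pos: [0.4656, -0.3303, 0.1647]
eef_rot: [-2.166, 0.11, 2.17]
ft_force: [-0.4, 0.2, -0.3]
gripper_width: 0.0622
```

```bash
python3 - <<'E'
from h import *
from cell import env
s=env.state(); M=R.from_rotvec(s["eef_rot"]).as_matrix(); print(s["tcp_pos"].round(4),s["time"],s["q"].round(3),M.round(3),np.degrees(np.arctan2(M[1,1],M[0,1])))
d=env.snapshot("wrist"); np.savez("w5.npz",**d); cv2.imwrite("pics/w5.png",d["img"])
print([(r["p"],(np.array(r["bbox"])*[640,480,640,480]).round()) for r in env.spot_in("wrist","check_plate")])
P=cloud(d,True); Q=P.reshape(-1,3); g=d["img"].reshape(-1,3).astype(int); ok=np.isfinite(Q[:,2]); Q=Q[ok]; g=g[ok]
m=(abs(Q[:,0]-.4675)<.05)&(abs(Q[:,1]+.331)<.05)
T=Q[m&(Q[:,2]>.036)&(Q[:,2]<.05)]; print("rib",np.median(T[:,2]),rect(T[:,:2]),len(T))
m2=m&(Q[:,2]>.005)&(Q[:,2]<.012)
T=Q[m2]; print("plate",np.median(T[:,2]),rect(T[:,:2]),len(T))
E
```

```text
[ 0.4656 -0.3303  0.1647] 13.8 [-0.681  0.383  1.508  0.     1.254  0.992] [[-0.002 -0.102 -0.995]
 [ 0.002 -0.995  0.102]
 [-1.    -0.001  0.002]] -95.87870530145457
[(0.95, array([278., 167.,  80.,  97.])), (0.85, array([287., 305.,  80.,  89.])), (0.77, array([158., 215.,  71.,  95.])), (0.7, array([405., 192., 100., 108.])), (0.57, array([148.,  60.,  92., 112.]))]
rib 0.04330390001592255 (array([ 468. , -331.8]), array([16.1, 59.7]), 83.9) 1397
plate 0.008379221466276371 (array([ 468. , -331.7]), array([70.1, 90.3]), 84.1) 5654
```

View pics/w5.png

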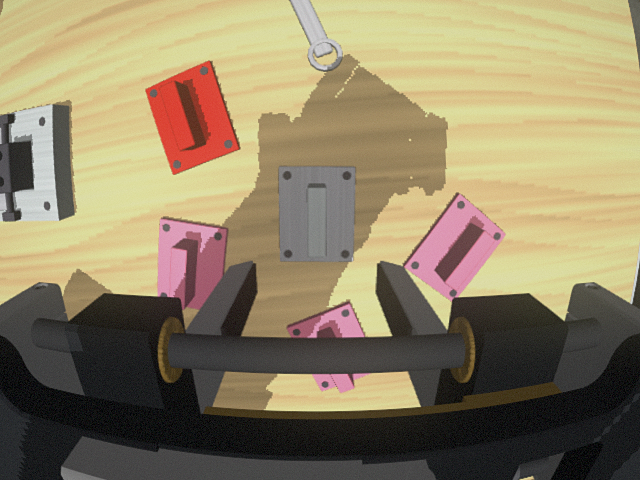

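Grey plate is directly below at (317,214), and the neighbours are pink or red. Depth gives centre (468.0, −331.8) and rib yaw 84°, with matching sizes. Descending to grasp.

>>> {"api": "send_rows", "payload": {
  "translation": [
    [40,0.6,-1.2],
    [40,0.6,-1.3],
    [40,0,0],
    [20,0,0],
    [8,0,0],
    [4,0,0],
    [0,0,0]
  ],
  "delta_rot": [
    [0,0,0],
    [0,0,0],
    [0,0,0],
    [0,0,0],
    [0,0,0],
    [0,0,0],
    [0,0,0]
  ]
}}

```text
time: 14.6
tcp_pos: [0.4687, -0.3323, 0.0145]
eef_rot: [-2.171, 0.108, 2.17]
ft_force: [0.4, 0.0, 0.0]
gripper_width: 0.0618
```

>>> {"api": "send_rows", "payload": {
  "translation": [
    [0,0,0],
    [0,0,0],
    [0,0,0],
    [0,0,0],
    [0,0,0],
    [0,0,0]
  ],
  "delta_rot": [
    [0,0,0],
    [0,0,0],
    [0,0,0],
    [0,0,0],
    [0,0,0],
    [0,0,0]
  ],
  "fingers": 1
}}

```text
time: 15.2
tcp_pos: [0.4684, -0.3321, 0.014]
eef_rot: [-2.17, 0.109, 2.17]
ft_force: [0.0, 1.7, 0.1]
gripper_width: 0.0178
```

>>> {"api": "send_rows", "payload": {
  "translation": [
    [-40,0,0],
    [-45,0,0],
    [-45,0,0],
    [-20,0,0],
    [0,0,0]
  ],
  "delta_rot": [
    [0,0,0],
    [0,0,0],
    [0,0,0],
    [0,0,0],
    [0,0,0]
  ]
}}

```text
time: 15.7
tcp_pos: [0.4693, -0.3328, 0.1668]
eef_rot: [-2.176, 0.112, 2.167]
ft_force: [0.4, 0.1, -1.2]
gripper_width: 0.0157
```

>>> {"api": "send_rows", "payload": {
  "translation": [
    [0,-42.5,-6.85],
    [0,-42.5,-6.85],
    [0,-42.5,-6.85],
    [0,-42.5,-6.85],
    [0,-42.5,-6.85],
    [0,-42.5,-6.85],
    [0,-42.5,-6.85],
    [0,-42.5,-6.85],
    [0,-42.5,-6.85]
  ],
  "delta_rot": [
    [0,0,0],
    [0,0,0],
    [0,0,0],
    [0,0,0],
    [0,0,0],
    [0,0,0],
    [0,0,0],
    [0,0,0],
    [0,0,0]
  ]
}}

```text
time: 16.6
tcp_pos: [0.5675, 0.0441, 0.1617]
eef_rot: [-2.167, 0.109, 2.173]
ft_force: [0.1, -0.9, -0.9]
gripper_width: 0.0159
```

>>> {"api": "send_rows", "payload": {
  "translation": [
    [0,0,0],
    [0,0,0],
    [0,0,0],
    [0,0,0],
    [0,0,0],
    [0,0,0],
    [0,0,0],
    [0,0,0],
    [0,0,0],
    [0,0,0],
    [0,0,0],
    [0,0,0]
  ],
  "delta_rot": [
    [-0.142,0,0],
    [-0.142,0,0],
    [-0.142,0,0],
    [-0.142,0,0],
    [-0.142,0,0],
    [-0.142,0,0],
    [-0.142,0,0],
    [-0.142,0,0],
    [-0.142,0,0],
    [-0.142,0,0],
    [-0.142,0,0],
    [0,0,0]
  ]
}}

```text
time: 17.8
tcp_pos: [0.5674, 0.0423, 0.1619]
eef_rot: [1.286, 1.159, -1.29]
ft_force: [-1.0, -0.6, -2.6]
gripper_width: 0.0157
```

```bash
cat > q.py <<'E'
from h import *
from cell import env
import sys
s=env.state(); M=R.from_rotvec(s["eef_rot"]).as_matrix(); print(s["tcp_pos"].round(4),s["time"],s["ft_force"].round(2),s["gripper_width"],"yaw",np.degrees(np.arctan2(M[1,1],M[0,1])))
d=env.snapshot("wrist"); cv2.imwrite(f"pics/{sys.argv[1]}.png",d["img"]); np.savez(sys.argv[1]+".npz",**d)
P=cloud(d,True); Q=P.reshape(-1,3); Q=Q[np.isfinite(Q[:,2])]; L=(Q-s["tcp_pos"])@M
# plate top face in tool frame: tool x = +(14-8)=6mm
k=(abs(L[:,0]-.006)<.004)&(abs(L[:,1])<.045)&(L[:,2]>-.06)&(L[:,2]<-.012)
print("plate pts",k.sum(),"edge z",np.percentile(L[k,2],[.5,2]),"y ext",np.percentile(L[k&(L[:,2]<-.02),1],[.5,99.5]))
c=np.linalg.lstsq(np.c_[L[k][:,1:],np.ones(k.sum())],L[k,0],rcond=None)[0]; print("plate plane in tool",c)
kk=k&(L[:,2]<-.02)
e=[L[kk&(abs(L[:,2]-a)<.003)][:,1] for a in (-.025,-.033,-.041)]; print([np.percentile(x,[1,50,99]).round(4) for x in e if len(x)>10])
k=(abs(L[:,0]+.029)<.003)&(abs(L[:,1])<.012)&(abs(L[:,2])<.04); print("rib top",k.sum(),L[k].mean(0).round(4),rect(L[k][:,1:]) if k.sum()>5 else "")
th=.2113; yaw=np.radians(83.6); C=np.array([.569,.0358]); ex=np.array([np.cos(yaw),np.sin(yaw),0]); ey=np.array([-ex[1],ex[0],0]); z=np.array([0,0,1.])
sx=np.cos(th)*ex+np.sin(th)*z; n=-np.sin(th)*ex+np.cos(th)*z; O=np.r_[C,0]-.04*ex+.042*z
Rt=np.stack([-n,-ey,np.cross(-n,-ey)],1)
p=s["tcp_pos"]-O; print("TCP in stage (s,y,n) mm",(1000*np.array([p@sx,p@ey,p@n])).round(2))
if len(sys.argv)>2:
    a,b,c=[float(v)/1000 for v in sys.argv[2:5]]; plan(s,O+a*sx+b*ey+c*n,Rt)
E
python3 q.py w6 60 0 60
```

```text
[0.5674 0.0423 0.1619] 17.8 [-0.99 -0.59 -2.64] 0.01570175695413192 yaw -6.109402489942546
plate pts 7217 edge z [-0.04460236 -0.04426093] y ext [-0.03414665  0.03492057]
plate plane in tool [6.77309626e-05 3.58331149e-03 7.24232684e-03]
[array([-0.0339,  0.0089,  0.0348]), array([-0.0338,  0.0002,  0.0344]), array([-0.0336,  0.0002,  0.0341])]
rib top 3845 [-0.0277  0.0002 -0.0064] (array([ 0., -5.]), array([50.4, 23.8]), 89.5)
TCP in stage (s,y,n) mm [ 70.41   2.37 107.49]
shift mm (first, tool axes) [48.61  2.5   0.21] then rot [0.0047 0.2117 0.0034] world d [  2.3  -0.5 -48.6]
shift mm (first, tool axes) [48.61  2.5   0.21] then rot [-3.1193 -0.0053  0.3314] world d [  2.3  -0.5 -48.6]
```

View pics/w6.png

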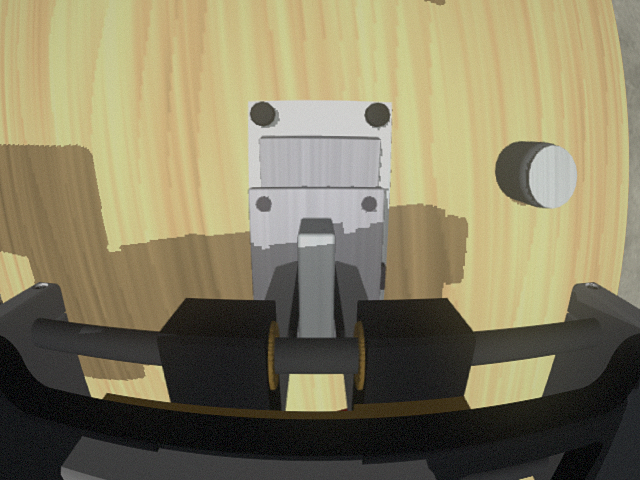

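Picture: the plate is held squarely, uphill edge at row 188, over the stage with the can well clear. Now I'll tilt it.

>>> {"api": "send_rows", "payload": {
  "translation": [
    [0,0,0],
    [0,0,0],
    [0,0,0],
    [0,0,0],
    [0,0,0]
  ],
  "delta_rot": [
    [0.0016,0.0706,0.0011],
    [0.0016,0.0706,0.0011],
    [0.0016,0.0706,0.0011],
    [0,0,0],
    [0,0,0]
  ]
}}

```text
time: 18.35
tcp_pos: [0.5678, 0.042, 0.1633]
eef_rot: [1.458, 1.295, -1.179]
ft_force: [-0.6, -0.4, -1.5]
gripper_width: 0.0155
```

```bash
python3 q.py w7 49 0 25
```

```text
[0.5678 0.042  0.1633] 18.35 [-0.56 -0.41 -1.51] 0.015497584027681931 yaw -6.711206700578123
plate pts 7228 edge z [-0.04466749 -0.04430686] y ext [-0.03407034  0.03500454]
plate plane in tool [-0.00063385  0.0024034   0.00700892]
[array([-0.0338,  0.0095,  0.035 ]), array([-0.0338,  0.0003,  0.0344]), array([-0.0336,  0.0003,  0.0342])]
rib top 3852 [-0.0279  0.0002 -0.0065] (array([-0.1, -5. ]), array([23.8, 50.3]), 0.2)
TCP in stage (s,y,n) mm [ 70.48   1.87 108.93]
shift mm (first, tool axes) [83.96  1.78 21.34] then rot [-0.0051  0.0015 -0.0023] world d [  1.5  -3.6 -86.6]
shift mm (first, tool axes) [83.96  1.78 21.34] then rot [ 3.1365e+00 -3.6000e-03 -2.4000e-03] world d [  1.5  -3.6 -86.6]
```

>>> {"api": "send_rows", "payload": {
  "translation": [
    [20,0.5,5.3],
    [25,0.5,5.3],
    [24,0.4,5.3],
    [15,0.4,5.4],
    [0,0,0],
    [0,0,0]
  ],
  "delta_rot": [
    [-0.005,0,-0.002],
    [0,0,0],
    [0,0,0],
    [0,0,0],
    [0,0,0],
    [0,0,0]
  ]
}}

```text
time: 19.0
tcp_pos: [0.57, 0.0391, 0.078]
eef_rot: [1.452, 1.3, -1.171]
ft_force: [0.5, -0.5, -0.9]
gripper_width: 0.0161
```

```bash
python3 q.py w8 47 0 16; python3 - <<'E'
from h import *
d=dict(np.load("w8.npz")); P=cloud(d,True); Q=P.reshape(-1,3); Q=Q[np.isfinite(Q[:,2])]
yaw=np.radians(83.6); C=np.array([.569,.0358]); ex=np.array([np.cos(yaw),np.sin(yaw)]); ey=np.array([-ex[1],ex[0]])
fx=(Q[:,:2]-C)@ex; fy=(Q[:,:2]-C)@ey
k=(fx>.055)&(fx<.072)&(abs(fy)<.038)&(Q[:,2]<.085); s=(fx+.04)/np.cos(.2113)
print(k.sum(),"resid vs stage plane",np.median(Q[k,2]-.042-(fx[k]+.04)*np.tan(.2113)))
E
```

```text
[0.57   0.0391 0.078 ] 19.0 [ 0.49 -0.54 -0.93] 0.016099838268590454 yaw -6.235812218150743
plate pts 7239 edge z [-0.04468614 -0.04431241] y ext [-0.03412697  0.03489763]
plate plane in tool [-0.00104431  0.00251475  0.00705152]
[array([-0.0338,  0.0095,  0.0349]), array([-0.0338,  0.0002,  0.0343]), array([-0.0335,  0.0002,  0.0341])]
rib top 3848 [-0.0279  0.0002 -0.0065] (array([ 0. , -4.9]), array([50.3, 23.9]), 89.0)
TCP in stage (s,y,n) mm [50.   -0.65 26.12]
shift mm (first, tool axes) [10.12 -0.68  3.  ] then rot [ 0.0033 -0.0002 -0.0017] world d [ -0.7  -0.7 -10.5]
shift mm (first, tool axes) [10.12 -0.68  3.  ] then rot [-3.1383e+00  2.7000e-03 -3.0000e-04] world d [ -0.7  -0.7 -10.5]
4245 resid vs stage plane 0.0004014694980747392
```

>>> {"api": "send_rows", "payload": {
  "translation": [
    [4,-0.3,0],
    [4,-0.3,0],
    [2,0,0],
    [0,0,0],
    [0,0,0]
  ],
  "delta_rot": [
    [0.003,0,-0.001],
    [0,0,0],
    [0,0,0],
    [0,0,0],
    [0,0,0]
  ]
}}

```text
time: 19.55
tcp_pos: [0.5694, 0.0411, 0.0677]
eef_rot: [1.454, 1.3, -1.174]
ft_force: [0.3, 0.2, -1.3]
gripper_width: 0.0158
```

>>> {"api": "send_rows", "payload": {
  "translation": [
    [0.5,0,0],
    [0.5,0,0],
    [0.3,0,0],
    [0,0,0],
    [0,0,0]
  ],
  "delta_rot": [
    [0,0,0],
    [0,0,0],
    [0,0,0],
    [0,0,0],
    [0,0,0]
  ]
}}

```text
time: 20.05
tcp_pos: [0.5695, 0.0412, 0.0675]
eef_rot: [1.454, 1.3, -1.174]
ft_force: [-7.7, -2.1, 13.9]
gripper_width: 0.0157
```

>>> {"api": "send_rows", "payload": {
  "translation": [
    [0.3,0,0],
    [0.3,0,0],
    [0,0,0],
    [0,0,0]
  ],
  "delta_rot": [
    [0,0,0],
    [0,0,0],
    [0,0,0],
    [0,0,0]
  ]
}}

```text
time: 20.45
tcp_pos: [0.5695, 0.0413, 0.0675]
eef_rot: [1.454, 1.3, -1.174]
ft_force: [-10.8, -3.5, 20.0]
gripper_width: 0.0163
```

```bash
python3 q.py w9 47 0 14
```

```text
[0.5695 0.0413 0.0675] 20.45 [-10.82  -3.45  20.04] 0.016282363013411925 yaw -6.370195592306786
plate pts 7226 edge z [-0.04461847 -0.04427534] y ext [-0.03412074  0.03478915]
plate plane in tool [ 0.00122221 -0.00155331  0.00701271]
[array([-0.0337,  0.0095,  0.0349]), array([-0.0339,  0.0002,  0.0343]), array([-0.0335,  0.0003,  0.0342])]
rib top 3860 [-0.0279  0.0002 -0.0065] (array([-0. , -4.9]), array([24. , 50.2]), 0.3)
TCP in stage (s,y,n) mm [49.82  0.13 15.41]
shift mm (first, tool axes) [1.41 0.13 2.82] then rot [ 0.0007 -0.0004 -0.0009] world d [-0.1 -2.5 -2. ]
shift mm (first, tool axes) [1.41 0.13 2.82] then rot [-3.1409e+00  1.5000e-03 -7.0000e-04] world d [-0.1 -2.5 -2. ]
```

>>> {"api": "send_rows", "payload": {
  "translation": [
    [-1,0,0],
    [-1,0,0],
    [0,0,2],
    [0,0,2],
    [0,0,2],
    [0,0,0],
    [0,0,0]
  ],
  "delta_rot": [
    [0,0,0],
    [0,0,0],
    [0,0,0],
    [0,0,0],
    [0,0,0],
    [0,0,0],
    [0,0,0]
  ]
}}

```text
time: 21.2
tcp_pos: [0.5686, 0.0351, 0.0663]
eef_rot: [1.454, 1.3, -1.175]
ft_force: [0.1, -0.5, 0.4]
gripper_width: 0.016
```

>>> {"api": "send_rows", "payload": {
  "translation": [
    [0,0,0.5],
    [0,0,0.5],
    [0,0,0.5],
    [0,0,0],
    [0,0,0]
  ],
  "delta_rot": [
    [0,0,0],
    [0,0,0],
    [0,0,0],
    [0,0,0],
    [0,0,0]
  ]
}}

```text
time: 21.7
tcp_pos: [0.5685, 0.0338, 0.0661]
eef_rot: [1.454, 1.3, -1.175]
ft_force: [0.2, 0.1, -0.1]
gripper_width: 0.0157
```

```bash
python3 q.py w10 42 0 15
```

```text
[0.5685 0.0338 0.0661] 21.7 [ 0.16  0.12 -0.11] 0.01570173399295743 yaw -6.38906129934505
plate pts 7237 edge z [-0.04467136 -0.04430502] y ext [-0.03413813  0.03491187]
plate plane in tool [3.72428073e-05 2.08368945e-03 7.09401955e-03]
[array([-0.0337,  0.009 ,  0.0349]), array([-0.0339,  0.0007,  0.0343]), array([-0.0336,  0.0002,  0.0341])]
rib top 3844 [-0.0278  0.0002 -0.0065] (array([-0.1, -5. ]), array([23.9, 50.2]), 0.9)
TCP in stage (s,y,n) mm [42.17  0.3  15.56]
shift mm (first, tool axes) [0.56 0.3  0.17] then rot [ 0.0002 -0.0005 -0.0002] world d [ 0.3 -0.1 -0.6]
shift mm (first, tool axes) [0.56 0.3  0.17] then rot [-3.1414e+00  3.0000e-04 -7.0000e-04] world d [ 0.3 -0.1 -0.6]
```

>>> {"api": "send_rows", "payload": {
  "translation": [
    [0,0,0.4],
    [0,0,0.4],
    [0,0,0],
    [0,0,0]
  ],
  "delta_rot": [
    [0,0,0],
    [0,0,0],
    [0,0,0],
    [0,0,0]
  ]
}}

```text
time: 22.15
tcp_pos: [0.5684, 0.0331, 0.0659]
eef_rot: [1.454, 1.3, -1.174]
ft_force: [0.6, 1.3, -0.3]
gripper_width: 0.0155
```

>>> {"api": "send_rows", "payload": {
  "translation": [
    [0,0,0.4],
    [0,0,0.3],
    [0,0,0],
    [0,0,0]
  ],
  "delta_rot": [
    [0,0,0],
    [0,0,0],
    [0,0,0],
    [0,0,0]
  ]
}}

```text
time: 22.55
tcp_pos: [0.5683, 0.0324, 0.0658]
eef_rot: [1.454, 1.3, -1.174]
ft_force: [1.0, 2.0, -0.3]
gripper_width: 0.0155
```

>>> {"api": "send_rows", "payload": {
  "translation": [
    [0.3,0,0],
    [0.3,0,0],
    [0.3,0,0],
    [0,0,0],
    [0,0,0],
    [0,0,0]
  ],
  "delta_rot": [
    [0,0,0],
    [0,0,0],
    [0,0,0],
    [0,0,0],
    [0,0,0],
    [0,0,0]
  ]
}}

```text
time: 23.15
tcp_pos: [0.5685, 0.0325, 0.0657]
eef_rot: [1.454, 1.3, -1.174]
ft_force: [-4.1, 1.2, 9.5]
gripper_width: 0.016
```

```bash
cat >> q.py <<'E'
f=s["ft_force"]; print("force s,y,n",(f@sx).round(2),(f@ey).round(2),(f@n).round(2))
E
python3 q.py w11 42 0 15
```

```text
[0.5685 0.0325 0.0657] 23.15 [-4.06  1.22  9.53] 0.016038486951767388 yaw -6.378741773643034
plate pts 7235 edge z [-0.04464434 -0.04428282] y ext [-0.03405713  0.03492795]
plate plane in tool [1.1096450e-03 9.1689364e-05 7.0789264e-03]
[array([-0.0339,  0.0092,  0.0349]), array([-0.0337,  0.0002,  0.0343]), array([-0.0336,  0.0002,  0.0341])]
rib top 3851 [-0.0279  0.0002 -0.0065] (array([ 0.3, -5.2]), array([50.5, 23.8]), 85.6)
TCP in stage (s,y,n) mm [40.83  0.18 15.44]
shift mm (first, tool axes) [ 0.44  0.18 -1.17] then rot [ 0.0005 -0.0005 -0.0006] world d [ 0.3  1.2 -0.2]
shift mm (first, tool axes) [ 0.44  0.18 -1.17] then rot [-3.1411e+00  1.0000e-03 -8.0000e-04] world d [ 0.3  1.2 -0.2]
force s,y,n 2.74 4.17 9.15
```

>>> {"api": "send_rows", "payload": {
  "translation": [
    [0,0,0],
    [0,0,0],
    [0,0,0],
    [0,0,0],
    [0,0,0],
    [0,0,0],
    [0,0,0]
  ],
  "delta_rot": [
    [0,0,0],
    [0,0,0],
    [0,0,0],
    [0,0,0],
    [0,0,0],
    [0,0,0],
    [0,0,0]
  ]
}}

```text
time: 23.9
tcp_pos: [0.5685, 0.0325, 0.0657]
eef_rot: [1.454, 1.3, -1.174]
ft_force: [-5.0, 1.3, 9.6]
gripper_width: 0.0156
```

```bash
python3 - <<'E'
from h import *
from cell import env
d=env.snapshot("scene"); cv2.imwrite("pics/s2.png",cv2.resize(d["img"][170:320,280:460],(720,600),interpolation=cv2.INTER_CUBIC))
P=cloud(d); Q=P[170:320,280:460].reshape(-1,3); Q=Q[np.isfinite(Q[:,2])]
yaw=np.radians(83.5); C=np.array([.5692,.0374]); ex=np.array([np.cos(yaw),np.sin(yaw)]); ey=np.array([-ex[1],ex[0]])
fx=(Q[:,:2]-C)@ex; fy=(Q[:,:2]-C)@ey
k=(abs(fx+.06)<.012)&(abs(fy)<.022)&(Q[:,2]>.05)&(Q[:,2]<.075); print("block top",k.sum(),np.median(Q[k,2]))
k=(fx>.052)&(fx<.07)&(abs(fy)<.038); print("stage resid",k.sum(),np.median(Q[k,2]-.042-(fx[k]+.04)*np.tan(.2113)))
E
```

```text
block top 132 0.06475986380225751
stage resid 246 -0.0010473869859005547
```

View pics/s2.png

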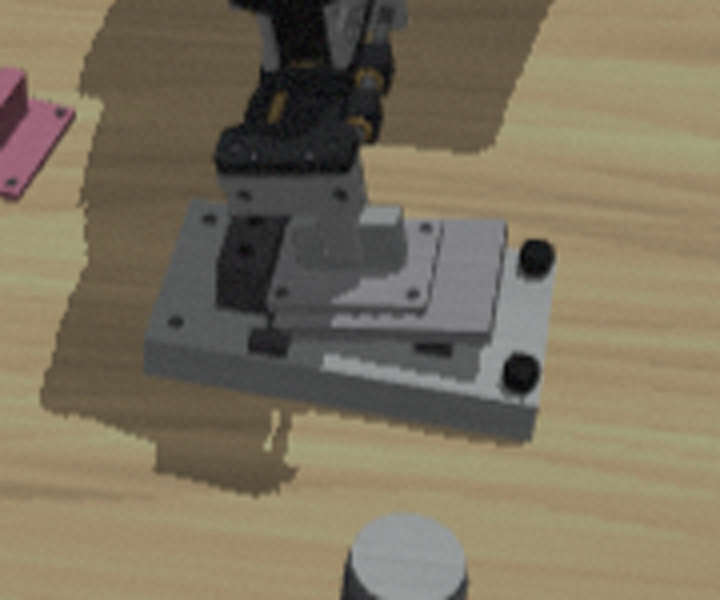

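The picture shows the block home at (245,265), and the plate flush on the stage with its lower edge at (275,300) against the block. The push holds steady, so I'm handing in.

```bash
python3 -c "
from cell import env
print(env.close_job()); s=env.state(); print(s['time'],s['ft_force'],s['gripper_width'])"
```

```text
the job is handed in; nothing more can be done
None
the job is handed in; nothing more can be done
```

The job is handed in. The stop block is home in the pocket, and the grey check plate is gripped, laid on the stage against the block and pressed on. No verdict was reported.

- **Block:** Its top was at 65.5 mm, against a nominal 65 mm, just after release. It was centred in the pocket to about 0.1 mm and level. With the plate in place, the scene camera read 64.8 mm.
- **Plate on the stage:** The tool was aligned to the measured slope of about 0.211 rad to within 0.001 rad. The plate sat within 0.5 mm of the middle line with its lower edge against the block.
- **Push:** The wrist force along the normal was about 9 N. With the plate's weight, that is about 11 N on the stage, steady over the last 0.75 s of simulated time.
- **Grip:** The opening held at about 15.6 to 16 mm on the 16 mm rib.

Three readings were less tidy:

- **Sideways force:** About 4 N across the stage remained at the end, probably friction from the arm flexing.
- **First test press:** It peaked at about 20 N, well under the 60 N limit, and I backed off before sliding the plate down.
- **Stage height:** The last scene-camera reading was 1 mm low, within the 2 mm calibration. A wrist reading before contact agreed with the slope to 0.4 mm.

I kept clear of the bystanders and look-alikes. I did not re-measure the box, can and wrench at the end. Simulated time used was about 24 s of 61 s.

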